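# Index the banding wheel to its next notch

## Robot

A 6-joint arm with a two-finger parallel gripper is mounted at the origin on a cart in front of the work surface, level with it; the furniture and walls round the work are solid. World frame = base frame: x ahead of the robot, y to its left, z up, the work surface at z = 0. Lengths are in m, angles in rad, forces in N, time in s.
With the tool pointing down it reaches from about 0.35 to 0.775 m from the base axis. Payload 7.3 kg.
Tool frame: the origin (TCP) lies at the centre of the arm's flange, where the gripper is bolted on; the fingertips stand 178 mm ahead of it and the grasp point (between the pads) lies 159 mm ahead of it; z points along the fingers, y is the line along which they close (so a half turn about z gives the same grasp; the last joint's range is limited). The gripper opens to 92 mm and grips with 3 to 60 N. Pads are 19 mm wide; open, the fingers measure 130 mm over their backs; the gripper's body (75 mm by 190 mm) begins 47 mm behind the grasp point.
Start: joints at [-1.41, 0.342, 1.524, -0, 1.275, -0.146], TCP at [0.159, -0.5, 0.405] pointing down, gripper open.
Joint ranges: [-2.53, 2.53], [-0.77, 2.02], [0.04, 2.7], [-1, 4.14], [0.28, 2.66], [-3.11, 3.11]. Speed limits (rad/s): [2.57, 2.57, 3.14, 3.14, 3.14, 3.14].

## Interface

Orientations are given as [roll, pitch, yaw] about the fixed x, y, z axes, in that order (R = Rz(yaw) Ry(pitch) Rx(roll)).
In Python, from cell import telemetry, vision, ticket gives the robot as it stands.
- The arm moves only by the shell command python3 -m crank 'ROWS' [FORCE]. ROWS is JSON, a list of rows, each a list of 5 numbers: the gripper command: -1 is shut, 1 is fully open, values between are in proportion, then the shift along the tool's x, y, z in mm, then the turn about the tool's z in rad. In form: [[fingers, dx, dy, dz, roll], ...]. A call has 1 to 12 rows; each row is the pose to reach, as a shift and turn from the pose commanded when the call began, along the tool's axes at that moment; what a row does not reach only later rows make up. A row lasts 1/12 s, in which the tool goes at most 41.7 mm and 7.16 degrees, less where a joint would pass 70% of its speed; a pose out of reach is approached as far as the arm can. A call with a gripper value outside its range is refused whole. The fingers move at their own pace and stop on an object; FORCE is the grip in N (left out, the last holds). Time passes only in rows, so rows that repeat a pose let the fingers close. It gives the time, the measured TCP pose, the force, the opening and the grip force at its end, in the units of the state.
- telemetry.observe(): the state, without advancing time (a new reading comes with each control period).
- vision.read_camera(name): name is "scene" or "top" or "wrist"; returns (picture, depth): 480x640x3 uint8, red, green, blue; 480x640 float32, m along the optical axis (not along the pixel's ray), 0 where there is no reading.
- vision.get_calibration(name): a dict with "camera_matrix" (3x3 intrinsics, pixels), "rvec" (rotation vector, rad) and "tvec" (3), from world to camera coordinates, as OpenCV has them. Camera axes: x right, y down, z forward; pixel columns grow to the right and rows downward; lengths in m; the calibration is good to about 2 mm. A picture is of the moment at which its call begins: read the wrist's pose just before it. get_calibration takes no time and is no camera call; for the wrist camera it gives the pose at the moment of the call.
- ticket.hand_in(): hands the job in; it is judged then, once.
The state is a dict: "time": time; "qpos": joint angles; "qvel": joint speeds; "joint_efforts": joint torques, N m; "tool_pos": TCP position; "tool_rot": TCP orientation; "contact_force": force on the tool from outside, world axes, zero at the start; "torque": the same for the moment, N m; "opening": finger opening in m; "grip_force": force on a finger pad.
Only numpy, scipy, OpenCV 4.12 (cv2) and the standard library are available. Lean on these libraries where they do the work, as an engineer would, in place of code of your own. Each camera call takes 0.05 s, during which the arm holds its last target. There are 200 camera calls.

## Task

Bring the next station of the glaze banding wheel round: pull up the spring index pin by its ring, turn the wheel clockwise (seen from above) and let the pin snap fully home in the next notch, so that the wheel is locked again. The notch is hidden, so feel for it and never force the wheel against the pin; do not shift the tiles that lie on the wheel, and leave the other things on the table where they are.

Things in the scene. Friction and masses are not known exactly. Their poses are not given: they have to be found in the camera images.
- wheel_stand: the dark cast foot of the banding wheel, 156 mm across, fixed to the table; origin on the wheel's vertical axis at table height; z up
- index_plate: the fixed notched plate under the wheel, hidden by its skirt; origin on the wheel's axis, 46 mm over the table. The 10 mm pin (tip edges rounded) starts 8 mm deep in a 12 mm notch; pulled up over 8 mm (14 at most; spring 3 N home, 6 N at 10 mm) it frees the wheel. The only other notch is 52 to 86 degrees clockwise, exact place unknown; between them is flat. The let-go pin takes 0.1 s to fall home
- wheel: the plain aluminium turning disc, 208 mm across, skirt 15 mm deep, top face 62 mm over the table, three test tiles loose on it. Origin on its vertical axis, 46 mm over the table; its axes lie along index_plate's at the start and turn with the wheel. End stops 89 degrees clockwise and 14 degrees anticlockwise of the start; about 2 to 4 N at the ring turn it while the pin is not in a notch
- boss (a point): top centre of the steel boss (25 mm across, top 75 mm over the table) that guides the upright index pin, on the wheel 82 mm from its axis. The pin carries an upright pull ring: centre 27 mm above this point with the pin home, 37 mm across outside, 19 mm inside, bar 9 mm thick, on a 9 mm stem. The ring's plane holds the wheel's axis: pinch it along the direction of turning
- seat_1 (a point): point on the wheel's top face under wheel_tile_1; turns with the wheel
- seat_2 (a point): point on the wheel's top face under wheel_tile_2; turns with the wheel
- seat_3 (a point): point on the wheel's top face under wheel_tile_3; turns with the wheel
- wheel_tile_1: round glazed test tile, 46 mm across, 8 mm thick, loose on the wheel about 42 mm from its axis; origin at the centre of its underside
- wheel_tile_2: another such tile, 46 mm across, 8 mm thick
- wheel_tile_3: another such tile, 46 mm across, 8 mm thick
- cap_1: bystander: white ribbed bottle cap, 36 mm across, 22 mm high, on the table beside the wheel
- cap_2: bystander: another such cap
- loose_tile: bystander: round test tile, 44 mm across, 8 mm thick, on the table beside the wheel
- timer: bystander: white wind-up timer, 62 x 68 x 62 mm, at the left

How it is judged:
On the way:
1. the wheel is turned well away from the first notch (angle between the x axis of wheel and the x axis of index_plate, either way round above 0.5 rad), for 0.1 s.
At the end, for the whole second after the job is handed in: the wheel is turned by 0.88 to 1.53 rad and at rest, its released pin in the second notch (bearing on the plate with under 3 N; on the flat its spring presses with about 5 N), the tiles within 20 mm of their seats on the wheel, the bystanders within 20 mm of their starts (angle between the x axis of wheel and the x axis of index_plate, either way round between 0.88 and 1.53 rad and contact force between wheel and index_plate below 3 N and angular speed of wheel below 0.05 rad/s); the robot touches nothing.
It fails at once if the pin is forced against the index plate with more than 20 N (contact force between wheel and index_plate above 20 N).
It fails at once if a tile comes more than 20 mm from its seat on the wheel (distance between wheel_tile_1 and seat_1 above 0.02 m or distance between wheel_tile_2 and seat_2 above 0.02 m or distance between wheel_tile_3 and seat_3 above 0.02 m).
It fails at once if a bystander is moved by more than 20 mm (distance of any of cap_1, cap_2, loose_tile, timer from where it was at the start of the episode above 0.02 m).
It also fails if it takes over 54 s, if anything falls off the work surface, if the arm or the gripper's body presses on something with over 40 N, if the wrist force passes 120 N, or if a joint passes its speed limit or range.

## Working session

There is one attempt and no reset: what is moved stays moved. The work goes in short steps, Python scripts to look and compute and a shell command to move; the robot and the scene stay as the last step left them, time stands still between calls to the robot, and variables do not carry over. Pictures are saved under pics/ and viewed, at most 10 in all, crops included, and the job is handed in when it is done.

```bash
mkdir -p pics; ls
python3 - <<'E'
from cell import telemetry, vision
import cv2,numpy as np
print(telemetry.observe())
for n in("scene","top"):
    p,d=vision.read_camera(n); np.savez(f'{n}.npz',p=p,d=d); cv2.imwrite(f'pics/{n}.png',p[:,:,::-1]); print(vision.get_calibration(n))
E
```

```text
pics
{'time': 0.0, 'qpos': array([-1.41001480e+00,  3.42734210e-01,  1.52502936e+00,  1.91075767e-05,
        1.27536129e+00, -1.45956454e-01]), 'qvel': array([-7.29905863e-05, -6.88116898e-04,  7.04308676e-04,  1.61275243e-03,
        1.66636844e-03, -7.65174751e-04]), 'joint_efforts': array([-1.05420484e-03, -4.31246889e+01, -2.44221032e+01,  7.18700350e-02,
        5.59714402e-02, -9.08554171e-05]), 'tool_pos': array([ 0.15854823, -0.50034943,  0.40403447]), 'tool_rot': array([-3.14007940e+00, -2.40918412e-04,  3.06732221e-01]), 'contact_force': array([0.80402788, 0.07386999, 0.20048432]), 'torque': array([ 0.02837503,  0.00480072, -0.00594548]), 'grip_force': 0.0, 'opening': 0.09182512297509857}
{'camera_matrix': array([[599.84627259,   0.        , 324.61756122],
       [  0.        , 599.84627259, 240.39021171],
       [  0.        ,   0.        ,   1.        ]]), 'rvec': array([ 2.08487588, -0.45329341,  0.28141918]), 'tvec': array([-0.47347764,  0.20051062,  1.22398621])}
{'camera_matrix': array([[608.13189577,   0.        , 319.11968261],
       [  0.        , 608.13189577, 246.39947281],
       [  0.        ,   0.        ,   1.        ]]), 'rvec': array([ 2.15771927, -2.17855011,  0.11974757]), 'tvec': array([0.06679166, 0.54755141, 1.40527449])}
```

View pics/top.png

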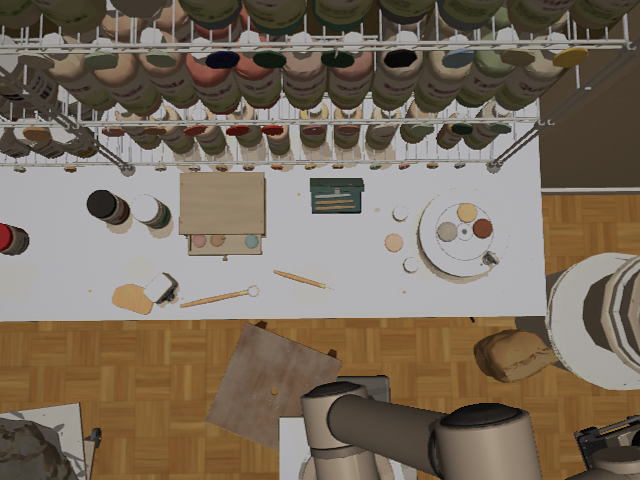

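View pics/scene.png

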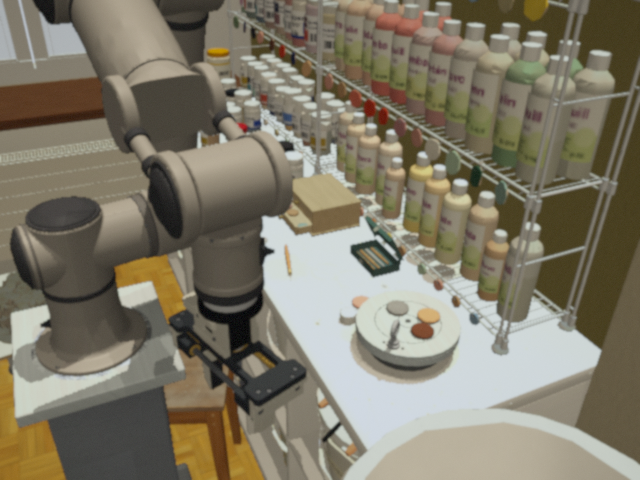

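The top view shows the wheel centred near (464,232) and the ring near (490,258). The caps and the loose tile lie to its left. In the scene view the ring stands at about (394,332).

```bash
cat > h.py <<'E'
import cv2,numpy as np
from cell import vision
def cam(n,c=None):
    c=c or vision.get_calibration(n); return c['camera_matrix'],cv2.Rodrigues(np.array(c['rvec']))[0],np.array(c['tvec']).ravel()
def ray(n,u,v,z,c=None):
    K,R,t=cam(n,c); o=-R.T@t; d=R.T@np.linalg.solve(K,[u,v,1.]); return o+d*(z-o[2])/d[2]
def cloud(n,d,c=None):
    K,R,t=cam(n,c); v,u=np.mgrid[:d.shape[0],:d.shape[1]]
    P=np.stack([(u-K[0,2])/K[0,0]*d,(v-K[1,2])/K[1,1]*d,d],-1); return (P-t)@R
E
python3 - <<'E'
from h import *
for n in("top","scene"):
    z=np.load(n+'.npz');d=z['d'];W=cloud(n,d)
    w0=ray("top",463,232,.062)
    near=np.hypot(W[...,0]-w0[0],W[...,1]-w0[1])<.13
    top=near&(abs(W[...,2]-.062)<.006)
    P=W[top][:,:2].astype(np.float32)
    print(n,w0,cv2.minEnclosingCircle(P),len(P))
    r=near&(W[...,2]>.08)&(W[...,2]<.14); Q=W[r]; print('ring',len(Q),Q.mean(0) if len(Q) else 0,Q.min(0),Q.max(0))
p=np.load('top.npz')['p'][180:290,385:525]; s=np.load('scene.npz')['p'][275:390,325:475]
o=[cv2.resize(a,(800,300*1) if 0 else (600,450),interpolation=cv2.INTER_CUBIC) for a in(p,s)]
cv2.imwrite('pics/c1.png',cv2.resize(p,None,fx=5.5,fy=5.4,interpolation=cv2.INTER_CUBIC)[:,:,::-1])
E
```

```text
top [ 0.57498799 -0.27130754  0.062     ] ((0.5763071179389954, -0.2742709219455719), 0.10453630238771439) 5177
ring 108 [ 0.51156447 -0.3234385   0.10824016] [ 0.49674187 -0.33912342  0.08212576] [ 0.52626767 -0.31183821  0.12562958]
scene [ 0.57498799 -0.27130754  0.062     ] ((0.5743628740310669, -0.27570226788520813), 0.10643350332975388) 4665
ring 145 [ 0.50788611 -0.33002014  0.1057682 ] [ 0.49516828 -0.34018099  0.08053784] [ 0.52458259 -0.31827376  0.12228276]
```

View pics/c1.png

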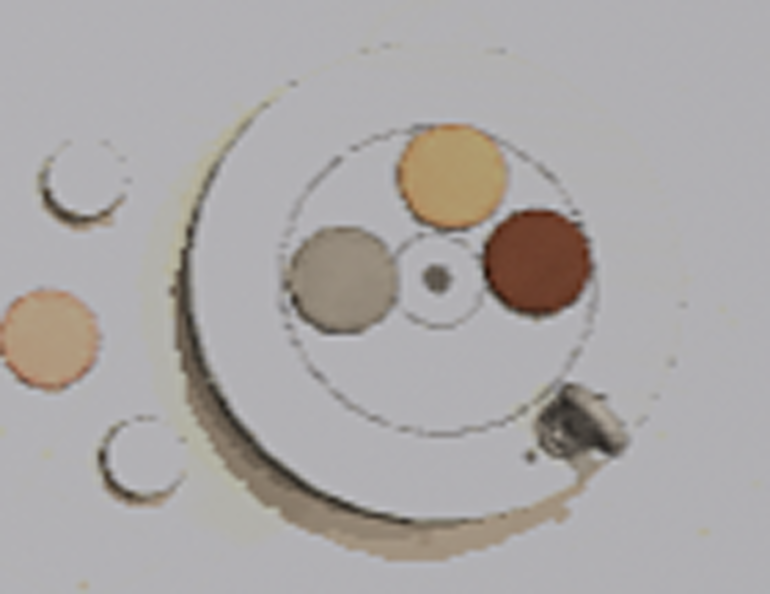

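The crop puts the hub dot at about px (464.5,231.5). The ring is at roughly (0.51,-0.327), bearing about -141° from the axis. I'll move above it and check with the wrist camera.

```bash
python3 -m crank '[[1,40,-6,0,-0.1],[1,80,-12,0,-0.2],[1,120,-18,0,-0.3],[1,160,-24,0,-0.37],[1,200,-30,10,-0.37],[1,240,-36,20,-0.37],[1,280,-42,30,-0.37],[1,320,-48,40,-0.37],[1,355,-54,50,-0.37],[1,380,-58,55,-0.37],[1,388,-59,60,-0.37],[1,388,-59,60,-0.37]]' 20
python3 -m crank '[[1,0,0,0,0],[1,0,0,0,0],[1,0,0,0,0]]'
python3 - <<'E'
from h import *
from cell import telemetry
s=telemetry.observe();print(s['tool_pos'],s['tool_rot'],s['contact_force'])
c=vision.get_calibration('wrist');p,d=vision.read_camera('wrist');cv2.imwrite('pics/w1.png',p[:,:,::-1])
W=cloud('wrist',d,c);np.savez('w1.npz',p=p,d=d,W=W)
h=ray("top",464.5,231.5,.062);print('hub',h)
for n in ('wrist','top'):
    if n=='top': p,d=vision.read_camera('top');W=cloud('top',d)
    m=(np.hypot(W[...,0]-.511,W[...,1]+.327)<.035)&(W[...,2]>.082)&(W[...,2]<.13)
    Q=W[m];print(n,len(Q))
    if len(Q)>20:
        print(Q.min(0),Q.max(0),Q.mean(0)); T=Q[Q[:,2]>.1][:,:2]; r=cv2.minAreaRect((T*1000).astype(np.float32)); print(r)
E
```

```text
time: 1.1
tool_pos: [0.5119, -0.3257, 0.3429]
tool_rot: [-3.139, 0.0, 0.68]
contact_force: [-1.2, -0.2, 0.6]
opening: 0.0919
grip_force: 0.0
time: 1.35
tool_pos: [0.5095, -0.3281, 0.3454]
tool_rot: [3.141, 0.0, 0.675]
contact_force: [-0.9, -0.2, 0.3]
opening: 0.092
grip_force: 0.0
[ 0.50949031 -0.32813602  0.34536281] [3.14080360e+00 2.23072727e-04 6.74855375e-01] [-0.93503525 -0.22351676  0.25975628]
hub [ 0.57612084 -0.27481909  0.062     ]
wrist 989
[ 0.49680324 -0.33621737  0.0975726 ] [ 0.52683686 -0.31076561  0.12203047] [ 0.5144258  -0.32141348  0.11578227]
((511.6572570800781, -323.5601806640625), (35.6766242980957, 8.404419898986816), 38.47502517700195)
top 9
```

View pics/w1.png

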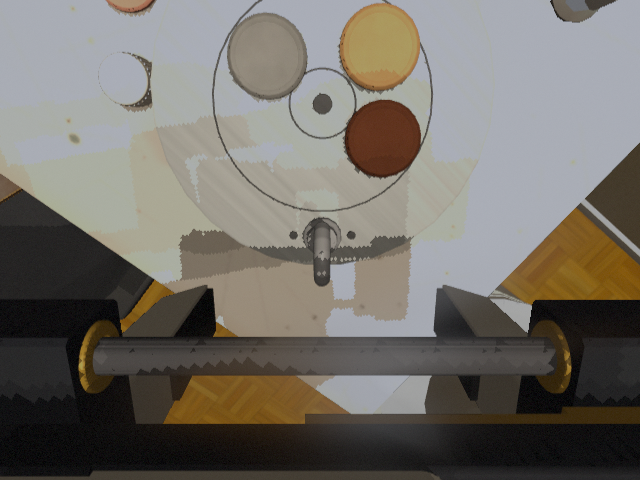

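The wrist view shows the ring edge-on at (322,250), the hub at (322,103), and the jaws roughly centred. The depth fit gives ring centre (0.5117,-0.3236) at 38.5°, so I need a small correction, then descend and close lightly.

```bash
python3 -m crank '[[1,5,-2,20,0],[1,5,-2,40,0],[1,5,-2,60,0],[1,5,-2,75,0],[1,5,-2,83,0],[1,5,-2,83,0],[1,5,-2,83,0],[1,5,-2,83,0]]' 8
python3 -m crank '[[0,0,0,0,0],[-0.4,0,0,0,0],[-0.7,0,0,0,0],[-0.75,0,0,0,0],[-0.75,0,0,0,0],[-0.75,0,0,0,0]]' 8
python3 - <<'E'
from h import *
c=vision.get_calibration('wrist');p,d=vision.read_camera('wrist');cv2.imwrite('pics/w2.png',p[:,:,::-1])
E
```

```text
time: 2.12
tool_pos: [0.5134, -0.3228, 0.263]
tool_rot: [3.139, -0.0, 0.676]
contact_force: [-0.1, -1.1, 0.9]
opening: 0.0916
grip_force: 0.0
time: 2.62
tool_pos: [0.5133, -0.3223, 0.2618]
tool_rot: [3.141, 0.0, 0.677]
contact_force: [0.9, -0.5, 0.7]
opening: 0.0566
grip_force: 0.0
```

View pics/w2.png

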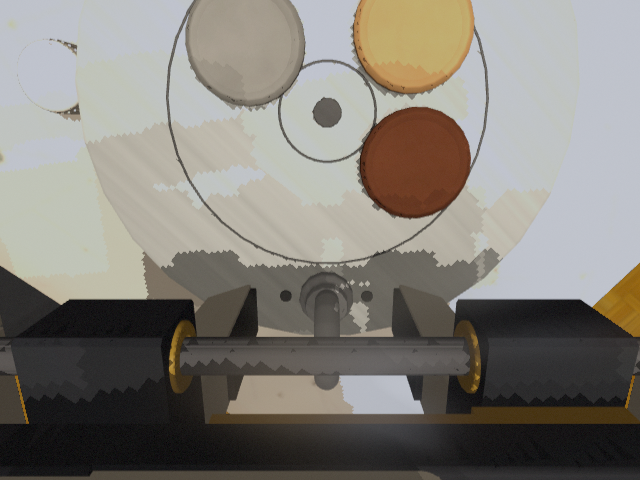

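The ring, at u≈327, is centred between the jaws (256 and 394). I'll close gently.

```bash
python3 -m crank '[[-0.7,0,0,0,0],[-0.75,0,0,0,0],[-0.8,0,0,0,0],[-0.85,0,0,0,0],[-0.9,0,0,0,0],[-1,0,0,0,0],[-1,0,0,0,0],[-1,0,0,0,0],[-1,0,0,0,0],[-1,0,0,0,0]]' 6
```

```text
time: 3.5
tool_pos: [0.5133, -0.3225, 0.2618]
tool_rot: [3.141, -0.0, 0.677]
contact_force: [1.1, -0.3, -0.5]
opening: 0.0086
grip_force: 6.0
```

```bash
python3 -m crank '[[-1,0,0,0,0],[-1,0,0,0,0],[-1,0,0,-3,0],[-1,0,0,-6,0],[-1,0,0,-9,0],[-1,0,0,-11,0],[-1,0,0,-11,0],[-1,0,0,-11,0],[-1,0,0,-11,0]]' 25
```

```text
time: 4.25
tool_pos: [0.5133, -0.3224, 0.2726]
tool_rot: [3.142, 0.0, 0.677]
contact_force: [2.1, -2.6, -6.3]
opening: 0.0087
grip_force: 25.0
```

The lift reads 6.3 N, which matches a 10.8 mm pull, so the pin is free. I'll turn along the arc with a pivot about 80 mm along tool x.

```bash
python3 -m crank '[[-1,0,-1,0,0.0125],[-1,0,-2,0,0.025],[-1,0.1,-4,0,0.05],[-1,0.4,-8,0,0.1],[-1,0.9,-12,0,0.15],[-1,1.6,-15.9,0,0.2],[-1,1.6,-15.9,0,0.2],[-1,1.6,-15.9,0,0.2]]'
python3 - <<'E'
from h import *
hub=ray('top',464.5,231.5,.062)
p,d=vision.read_camera('wrist');cv2.imwrite('pics/w3.png',p[:,:,::-1]);np.savez('w3.npz',p=p,d=d,W=cloud('wrist',d))
E
```

```text
time: 4.92
tool_pos: [0.5046, -0.3087, 0.2727]
tool_rot: [-3.141, -0.0, 0.478]
contact_force: [3.0, -0.6, -6.1]
opening: 0.0083
grip_force: 25.0
```

View pics/w3.png

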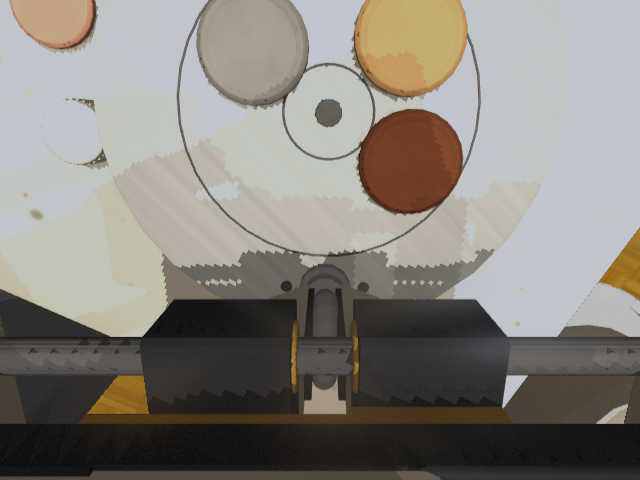

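The wheel turned with the tool: the hub stays at (328,112), the tiles have not moved, and the ring is still held. Continuing to about 0.8 rad.

```bash
python3 -m crank '[[-1,0.1,-4,0,0.05],[-1,0.4,-8,0,0.1],[-1,0.9,-12,0,0.15],[-1,1.6,-15.9,0,0.2],[-1,2.5,-19.8,0,0.25],[-1,3.6,-23.6,0,0.3],[-1,3.6,-23.6,0,0.3],[-1,3.6,-23.6,0,0.3]]'
python3 -m crank '[[-1,0.1,-4,0,0.05],[-1,0.4,-8,0,0.1],[-1,0.9,-12,0,0.15],[-1,1.6,-15.9,0,0.2],[-1,2.5,-19.8,0,0.25],[-1,3.6,-23.6,0,0.3],[-1,3.6,-23.6,0,0.3],[-1,3.6,-23.6,0,0.3]]'
```

```text
time: 5.63
tool_pos: [0.4973, -0.2864, 0.2729]
tool_rot: [3.141, -0.001, 0.179]
contact_force: [5.3, -1.4, -6.2]
opening: 0.0088
grip_force: 25.0
time: 6.3
tool_pos: [0.4969, -0.2629, 0.2731]
tool_rot: [3.141, -0.002, -0.121]
contact_force: [5.6, -2.6, -6.3]
opening: 0.0087
grip_force: 25.0
```

```bash
python3 -m crank '[[-1,0.3,0,1,0],[-1,0.3,0,1.8,0],[-1,0.3,0,1.8,0],[-1,0.3,0,1.8,0]]'
python3 -m crank '[[-1,0,0,0.3,0],[-1,0,0,0.3,0],[-1,0,0,0.3,0]]'
```

```text
time: 6.63
tool_pos: [0.497, -0.263, 0.2711]
tool_rot: [3.141, -0.001, -0.122]
contact_force: [5.1, -2.1, -4.9]
opening: 0.0086
grip_force: 25.0
time: 6.88
tool_pos: [0.497, -0.263, 0.2708]
tool_rot: [3.141, -0.001, -0.122]
contact_force: [4.6, -2.4, -6.5]
opening: 0.0084
grip_force: 25.0
```

```bash
python3 -m crank '[[-1,0,0,0.4,0],[-1,0,0,0.4,0],[-0.88,0,0,0.4,0],[-0.8,0,0,0.4,0],[-0.75,0,0,0.4,0],[-0.75,0,0,0.4,0],[-0.75,0,0,0.4,0],[-0.75,0,0,0.4,0]]' 25
cat > z.py <<'E'
from h import *
import sys
from cell import telemetry
c=vision.get_calibration('wrist');s=telemetry.observe();p,d=vision.read_camera('wrist');W=cloud('wrist',d,c)
T=s['tool_pos'];y=s['tool_rot'][2];D=W-T
x=D[...,0]*np.cos(y)+D[...,1]*np.sin(y);v=D[...,0]*np.sin(y)-D[...,1]*np.cos(y)
m=(abs(v)<.003)&(abs(x)<.022)&(W[...,2]>.08)&(W[...,2]<.15)&(d>0)
f=s['contact_force'];ft=f[0]*np.sin(y)-f[1]*np.cos(y)
zz=np.percentile(W[...,2][m],97) if m.sum()>10 else 0
print('ringtop %.4f n%d ft %.1f fz %.1f yaw %.3f open %.4f'%(zz,m.sum(),ft,f[2],y,s['opening']))
if len(sys.argv)>2: cv2.imwrite(sys.argv[2],p[:,:,::-1])
if len(sys.argv)>1 and (abs(ft-float(sys.argv[1]))>6 or zz<.124): print('STOP');sys.exit(1)
E
python3 z.py 0 pics/w4.png
```

```text
time: 7.55
tool_pos: [0.4965, -0.2625, 0.2705]
tool_rot: [3.142, 0.0, -0.123]
contact_force: [0.2, 0.5, -0.7]
opening: 0.0118
grip_force: 0.0
ringtop 0.1265 n1011 ft -0.6 fz -0.7 yaw -0.123 open 0.0118
```

View pics/w4.png

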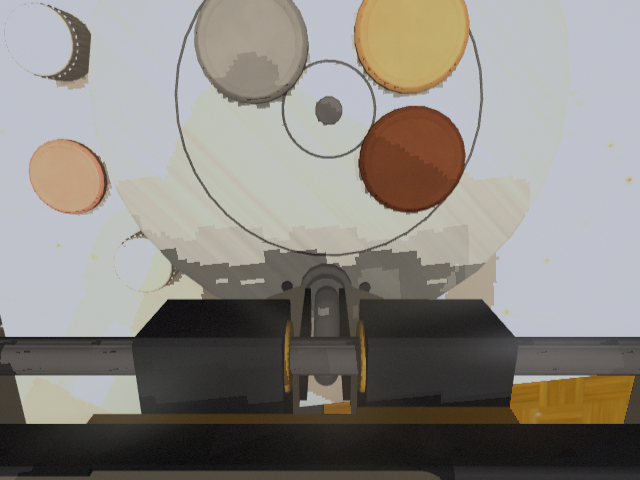

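The ring (u≈327) is now loose between the jaws, with the pin resting on the flat. Next I push to about 0.86 rad and read the drag, then feel forward in 1 mm steps, checking the ring height and force after each.

```bash
sed -i 's/zz<.124/zz<.1225/' z.py
python3 -m crank '[[-0.75,0,-1,0,0.0125],[-0.75,0,-2,0,0.025],[-0.75,0.1,-3,0,0.0375],[-0.75,0.1,-4,0,0.05],[-0.75,0.2,-5,0,0.0625],[-0.75,0.2,-5,0,0.0625],[-0.75,0.2,-5,0,0.0625]]'
python3 z.py 0
```

```text
time: 8.18
tool_pos: [0.4975, -0.2574, 0.2703]
tool_rot: [-3.141, 0.0, -0.186]
contact_force: [-1.2, -1.3, 0.2]
opening: 0.0117
grip_force: 1.3
ringtop 0.1265 n1019 ft 1.5 fz 0.2 yaw -0.186 open 0.0117
```

```bash
python3 -m crank '[[-0.75,0,-1,0,0.0125],[-0.75,0,-1,0,0.0125],[-0.75,0,-1,0,0.0125]]' >/dev/null && python3 z.py 0 &&
python3 -m crank '[[-0.75,0,-1,0,0.0125],[-0.75,0,-1,0,0.0125],[-0.75,0,-1,0,0.0125]]' >/dev/null && python3 z.py 0 &&
python3 -m crank '[[-0.75,0,-1,0,0.0125],[-0.75,0,-1,0,0.0125],[-0.75,0,-1,0,0.0125]]' >/dev/null && python3 z.py 0 &&
python3 -m crank '[[-0.75,0,-1,0,0.0125],[-0.75,0,-1,0,0.0125],[-0.75,0,-1,0,0.0125]]' >/dev/null && python3 z.py 0 &&
python3 -m crank '[[-0.75,0,-1,0,0.0125],[-0.75,0,-1,0,0.0125],[-0.75,0,-1,0,0.0125]]' >/dev/null && python3 z.py 0 &&
python3 -m crank '[[-0.75,0,-1,0,0.0125],[-0.75,0,-1,0,0.0125],[-0.75,0,-1,0,0.0125]]' >/dev/null && python3 z.py 0
```

```text
ringtop 0.1265 n1016 ft 2.9 fz 0.1 yaw -0.198 open 0.0119
ringtop 0.1266 n1018 ft 2.6 fz 0.5 yaw -0.211 open 0.0113
ringtop 0.1266 n1016 ft 2.4 fz 0.6 yaw -0.223 open 0.0115
ringtop 0.1267 n1013 ft 2.7 fz 1.7 yaw -0.236 open 0.0116
ringtop 0.1266 n1023 ft 2.1 fz 0.8 yaw -0.248 open 0.0119
ringtop 0.1265 n1018 ft 2.5 fz 1.0 yaw -0.261 open 0.0114
```

```bash
python3 -m crank '[[-0.75,0,-1,0,0.0125],[-0.75,0,-1,0,0.0125],[-0.75,0,-1,0,0.0125]]' >/dev/null && python3 z.py 0 &&
python3 -m crank '[[-0.75,0,-1,0,0.0125],[-0.75,0,-1,0,0.0125],[-0.75,0,-1,0,0.0125]]' >/dev/null && python3 z.py 0 &&
python3 -m crank '[[-0.75,0,-1,0,0.0125],[-0.75,0,-1,0,0.0125],[-0.75,0,-1,0,0.0125]]' >/dev/null && python3 z.py 0 &&
python3 -m crank '[[-0.75,0,-1,0,0.0125],[-0.75,0,-1,0,0.0125],[-0.75,0,-1,0,0.0125]]' >/dev/null && python3 z.py 0 &&
python3 -m crank '[[-0.75,0,-1,0,0.0125],[-0.75,0,-1,0,0.0125],[-0.75,0,-1,0,0.0125]]' >/dev/null && python3 z.py 0 &&
python3 -m crank '[[-0.75,0,-1,0,0.0125],[-0.75,0,-1,0,0.0125],[-0.75,0,-1,0,0.0125]]' >/dev/null && python3 z.py 0 &&
python3 -m crank '[[-0.75,0,-1,0,0.0125],[-0.75,0,-1,0,0.0125],[-0.75,0,-1,0,0.0125]]' >/dev/null && python3 z.py 0 &&
python3 -m crank '[[-0.75,0,-1,0,0.0125],[-0.75,0,-1,0,0.0125],[-0.75,0,-1,0,0.0125]]' >/dev/null && python3 z.py 0 &&
python3 -m crank '[[-0.75,0,-1,0,0.0125],[-0.75,0,-1,0,0.0125],[-0.75,0,-1,0,0.0125]]' >/dev/null && python3 z.py 0 &&
python3 -m crank '[[-0.75,0,-1,0,0.0125],[-0.75,0,-1,0,0.0125],[-0.75,0,-1,0,0.0125]]' >/dev/null && python3 z.py 0 &&
python3 -m crank '[[-0.75,0,-1,0,0.0125],[-0.75,0,-1,0,0.0125],[-0.75,0,-1,0,0.0125]]' >/dev/null && python3 z.py 0 &&
python3 -m crank '[[-0.75,0,-1,0,0.0125],[-0.75,0,-1,0,0.0125],[-0.75,0,-1,0,0.0125]]' >/dev/null && python3 z.py 0
```

```text
ringtop 0.1265 n1021 ft 2.5 fz 0.6 yaw -0.273 open 0.0112
ringtop 0.1267 n1020 ft 2.9 fz 0.8 yaw -0.286 open 0.0114
ringtop 0.1266 n1021 ft 1.7 fz 0.6 yaw -0.298 open 0.0116
ringtop 0.1267 n1024 ft 3.3 fz 1.1 yaw -0.311 open 0.0118
ringtop 0.1266 n1023 ft 2.1 fz 0.5 yaw -0.323 open 0.0114
ringtop 0.1266 n1019 ft 2.3 fz 0.2 yaw -0.336 open 0.0116
ringtop 0.1265 n1028 ft 2.7 fz 0.1 yaw -0.348 open 0.0113
ringtop 0.1266 n1016 ft 1.4 fz -0.1 yaw -0.361 open 0.0116
ringtop 0.1266 n1016 ft 1.9 fz 0.1 yaw -0.373 open 0.0115
ringtop 0.1264 n1027 ft 1.9 fz -0.1 yaw -0.386 open 0.0116
ringtop 0.1265 n1026 ft 2.1 fz 0.6 yaw -0.398 open 0.0112
ringtop 0.1265 n1027 ft 2.9 fz 0.0 yaw -0.411 open 0.0115
```

```bash
python3 -m crank '[[-0.75,0,-1,0,0.0125],[-0.75,0,-1,0,0.0125],[-0.75,0,-1,0,0.0125]]' >/dev/null && python3 z.py 0 &&
python3 -m crank '[[-0.75,0,-1,0,0.0125],[-0.75,0,-1,0,0.0125],[-0.75,0,-1,0,0.0125]]' >/dev/null && python3 z.py 0 &&
python3 -m crank '[[-0.75,0,-1,0,0.0125],[-0.75,0,-1,0,0.0125],[-0.75,0,-1,0,0.0125]]' >/dev/null && python3 z.py 0 &&
python3 -m crank '[[-0.75,0,-1,0,0.0125],[-0.75,0,-1,0,0.0125],[-0.75,0,-1,0,0.0125]]' >/dev/null && python3 z.py 0 &&
python3 -m crank '[[-0.75,0,-1,0,0.0125],[-0.75,0,-1,0,0.0125],[-0.75,0,-1,0,0.0125]]' >/dev/null && python3 z.py 0 &&
python3 -m crank '[[-0.75,0,-1,0,0.0125],[-0.75,0,-1,0,0.0125],[-0.75,0,-1,0,0.0125]]' >/dev/null && python3 z.py 0 &&
python3 -m crank '[[-0.75,0,-1,0,0.0125],[-0.75,0,-1,0,0.0125],[-0.75,0,-1,0,0.0125]]' >/dev/null && python3 z.py 0 &&
python3 -m crank '[[-0.75,0,-1,0,0.0125],[-0.75,0,-1,0,0.0125],[-0.75,0,-1,0,0.0125]]' >/dev/null && python3 z.py 0 &&
python3 -m crank '[[-0.75,0,-1,0,0.0125],[-0.75,0,-1,0,0.0125],[-0.75,0,-1,0,0.0125]]' >/dev/null && python3 z.py 0 &&
python3 -m crank '[[-0.75,0,-1,0,0.0125],[-0.75,0,-1,0,0.0125],[-0.75,0,-1,0,0.0125]]' >/dev/null && python3 z.py 0 &&
python3 -m crank '[[-0.75,0,-1,0,0.0125],[-0.75,0,-1,0,0.0125],[-0.75,0,-1,0,0.0125]]' >/dev/null && python3 z.py 0 &&
python3 -m crank '[[-0.75,0,-1,0,0.0125],[-0.75,0,-1,0,0.0125],[-0.75,0,-1,0,0.0125]]' >/dev/null && python3 z.py 0
```

```text
ringtop 0.1265 n1027 ft 1.7 fz 0.6 yaw -0.423 open 0.0118
ringtop 0.1264 n1028 ft 2.9 fz 0.2 yaw -0.436 open 0.0113
ringtop 0.1264 n1023 ft 1.9 fz -0.2 yaw -0.448 open 0.0117
ringtop 0.1264 n1021 ft 1.8 fz -0.5 yaw -0.461 open 0.0114
ringtop 0.1264 n1025 ft 1.7 fz 0.1 yaw -0.473 open 0.0115
ringtop 0.1263 n1025 ft 1.4 fz -1.0 yaw -0.486 open 0.0117
ringtop 0.1262 n1026 ft 2.9 fz -0.4 yaw -0.498 open 0.0114
ringtop 0.1263 n1023 ft 1.9 fz 0.4 yaw -0.511 open 0.0116
ringtop 0.1263 n1026 ft 2.3 fz 0.3 yaw -0.523 open 0.0116
ringtop 0.1261 n1028 ft 0.7 fz -1.5 yaw -0.536 open 0.0114
ringtop 0.1262 n1029 ft 2.5 fz -0.3 yaw -0.548 open 0.0116
ringtop 0.1261 n1023 ft 1.1 fz -1.4 yaw -0.561 open 0.0110
```

```bash
python3 -m crank '[[-0.75,0,-1,0,0.0125],[-0.75,0,-1,0,0.0125],[-0.75,0,-1,0,0.0125]]' >/dev/null && python3 z.py 0 &&
python3 -m crank '[[-0.75,0,-1,0,0.0125],[-0.75,0,-1,0,0.0125],[-0.75,0,-1,0,0.0125]]' >/dev/null && python3 z.py 0 &&
python3 -m crank '[[-0.75,0,-1,0,0.0125],[-0.75,0,-1,0,0.0125],[-0.75,0,-1,0,0.0125]]' >/dev/null && python3 z.py 0 &&
python3 -m crank '[[-0.75,0,-1,0,0.0125],[-0.75,0,-1,0,0.0125],[-0.75,0,-1,0,0.0125]]' >/dev/null && python3 z.py 0 &&
python3 -m crank '[[-0.75,0,-1,0,0.0125],[-0.75,0,-1,0,0.0125],[-0.75,0,-1,0,0.0125]]' >/dev/null && python3 z.py 0 &&
python3 -m crank '[[-0.75,0,-1,0,0.0125],[-0.75,0,-1,0,0.0125],[-0.75,0,-1,0,0.0125]]' >/dev/null && python3 z.py 0 &&
python3 -m crank '[[-0.75,0,-1,0,0.0125],[-0.75,0,-1,0,0.0125],[-0.75,0,-1,0,0.0125]]' >/dev/null && python3 z.py 0 &&
python3 -m crank '[[-0.75,0,-1,0,0.0125],[-0.75,0,-1,0,0.0125],[-0.75,0,-1,0,0.0125]]' >/dev/null && python3 z.py 0 &&
python3 -m crank '[[-0.75,0,-1,0,0.0125],[-0.75,0,-1,0,0.0125],[-0.75,0,-1,0,0.0125]]' >/dev/null && python3 z.py 0 &&
python3 -m crank '[[-0.75,0,-1,0,0.0125],[-0.75,0,-1,0,0.0125],[-0.75,0,-1,0,0.0125]]' >/dev/null && python3 z.py 0 &&
python3 -m crank '[[-0.75,0,-1,0,0.0125],[-0.75,0,-1,0,0.0125],[-0.75,0,-1,0,0.0125]]' >/dev/null && python3 z.py 0 &&
python3 -m crank '[[-0.75,0,-1,0,0.0125],[-0.75,0,-1,0,0.0125],[-0.75,0,-1,0,0.0125]]' >/dev/null && python3 z.py 0
```

```text
ringtop 0.1255 n1006 ft 0.3 fz 0.1 yaw -0.573 open 0.0115
ringtop 0.1199 n961 ft -0.3 fz 0.3 yaw -0.586 open 0.0115
STOP
```

The pin dropped. I'll wait a moment and check that it is fully home.

```bash
python3 -m crank '[[-0.75,0,0,0,0],[-0.75,0,0,0,0],[-0.75,0,0,0,0],[-0.75,0,0,0,0]]' && python3 z.py 0
python3 - <<'E'
from h import *
W=np.load('w1.npz')['W'];d=np.load('w1.npz')['d']
D=W-np.array([.5117,-.3236,0]);y=.672
x=D[...,0]*np.cos(y)+D[...,1]*np.sin(y);v=D[...,0]*np.sin(y)-D[...,1]*np.cos(y)
m=(abs(v)<.003)&(abs(x)<.022)&(W[...,2]>.08)&(W[...,2]<.15)
print('start ref',np.percentile(W[...,2][m],97))
E
```

```text
time: 18.17
tool_pos: [0.5092, -0.2281, 0.2702]
tool_rot: [3.142, -0.0, -0.586]
contact_force: [0.1, -0.8, -0.1]
opening: 0.0116
grip_force: 0.0
ringtop 0.1200 n962 ft 0.6 fz -0.1 yaw -0.586 open 0.0116
STOP
start ref 0.1208543258269387
```

```bash
python3 -m crank '[[-0.6,0,0,0,0],[-0.4,0,0,0,0],[-0.2,0,0,0,0],[-0.2,0,0,0,0],[-0.2,0,0,0,0],[-0.2,0,0,0,0],[-0.2,0,0,-15,0],[-0.2,0,0,-35,0],[-0.2,0,0,-55,0],[-0.2,0,0,-75,0],[-0.2,-5,0,-75,0],[-0.2,-5,0,-75,0]]'
python3 -m crank '[[1,0,0,0,0],[1,0,0,0,0],[1,0,0,0,0],[1,0,0,0,0],[1,0,0,0,0],[1,0,0,0,0],[1,0,0,0,0],[1,0,0,0,0]]'
python3 - <<'E'
from h import *
from cell import telemetry
s=telemetry.observe();T=s['tool_pos'];c=vision.get_calibration('wrist');p,d=vision.read_camera('wrist');cv2.imwrite('pics/w5.png',p[:,:,::-1])
W=cloud('wrist',d,c)
m=(np.hypot(W[...,0]-T[0]-.004,W[...,1]-T[1]+.003)<.03)&(W[...,2]>.082)&(W[...,2]<.15)
Q=W[m];print(len(Q),Q.max(0));r=cv2.minAreaRect((Q[Q[:,2]>.1][:,:2]*1000).astype(np.float32));print(r)
W1=np.load('w1.npz')['W'];m=(np.hypot(W1[...,0]-.5117,W1[...,1]+.3236)<.03)&(W1[...,2]>.082)&(W1[...,2]<.15);Q1=W1[m]
print([np.percentile(q[:,2],[50,90,97,100]).round(4) for q in(Q,Q1)])
E
```

```text
time: 19.22
tool_pos: [0.5047, -0.225, 0.346]
tool_rot: [3.142, -0.002, -0.586]
contact_force: [0.1, -0.5, -0.4]
opening: 0.0367
grip_force: 0.0
time: 19.88
tool_pos: [0.5051, -0.2253, 0.3451]
tool_rot: [3.141, 0.0, -0.586]
contact_force: [-0.5, -0.7, -0.6]
opening: 0.0855
grip_force: 0.0
1014 [ 0.52414851 -0.21401801  0.12158604]
((508.82989501953125, -226.28179931640625), (8.696480751037598, 35.142311096191406), 56.012081146240234)
[array([0.1173, 0.12  , 0.1209, 0.1216]), array([0.1172, 0.1201, 0.1208, 0.122 ])]
```

View pics/w5.png

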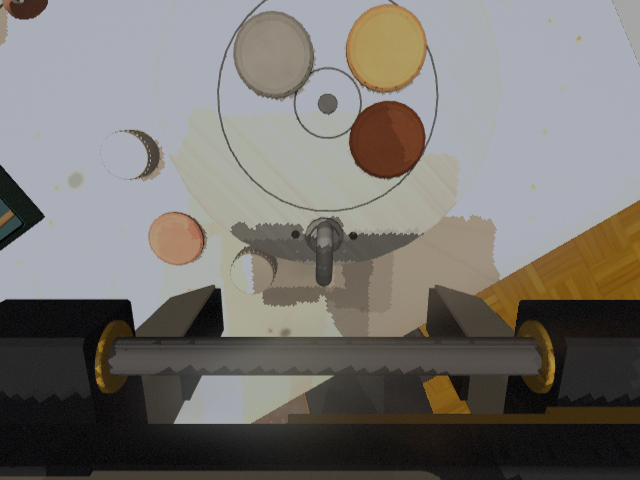

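The ring at (323,250) stands at the same height as at the start (0.1209 against 0.1208 m). The wheel has turned about 72.5° and the tiles and bystanders are in place, so I'm handing in.

```bash
python3 -c "
from cell import ticket;print(ticket.hand_in())"
```

```text
the job is handed in; nothing more can be done
None
```

The job is handed in: I turned the wheel about 72° clockwise, and the index pin dropped into the second notch with its ring back at starting height; tiles and bystanders looked undisturbed, and the robot was clear (no verdict was returned).

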